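# Fan out a stack of test plates along the inspection tray

## Task

Push the untidy stack of three aluminium plates back along its black tray until it stands squared up against the heel stop. Then fan it forward along the tray like shingles: the bottom plate stays against the stop, the middle plate is set about 20 mm forward of it and the top plate about 20 mm forward of the middle one, all straight along the tray, so that an even strip with the punched dots shows on each. Slide the plates on one another, do not lift or reorder them, and leave the eraser, the small box and the watch glass beside the tray where they are.

Things in the scene. Friction and masses are not known exactly. Their poses are not given: they have to be found in the camera images.
- tray: fixed black plastic tray, 190 long x 66 mm wide. Origin: centre of its underside, on the bench; x along it, away from the heel stop; z up. Floor 6 mm above the bench; channel between the side rails 54 mm wide; rails and heel stop stand 5 mm above the floor (11 above the bench), lower than one plate. Front end open at x = +95 mm. Bottom plate starts 25 to 50 mm forward of the stop
- heel (a point): middle of the heel stop's inner face at the tray floor: x = -85 mm in the tray's frame (axes as the tray's). The stop is a 10 mm thick cross bar at the tray's rear end, x = -95 to -85 mm; a plate against it has its origin at x = -40 mm
- plate_bottom: aluminium plate, 90 mm long x 50 mm wide x 9 mm thick, 0.11 kg (varies 0.8 to 1.25 times), three punched dots 10 mm from its rear end. Lowest of the stack, lies on the tray floor between the rails. Origin: centre of its underside, 6 mm above the bench; x along its length to its front end, the tray's x to within 0.07 rad; z up
- plate_middle: aluminium plate, 90 mm long x 50 mm wide x 9 mm thick, 0.11 kg (varies 0.8 to 1.25 times), two punched dots 10 mm from its rear end. Lies loosely on the bottom plate, up to 7 mm off it lengthwise at the start. Origin: centre of its underside, 15 mm above the bench; x along its length to its front end, the tray's x to within 0.07 rad; z up
- plate_top: aluminium plate, 90 mm long x 50 mm wide x 9 mm thick, 0.11 kg (varies 0.8 to 1.25 times), one punched dot 10 mm from its rear end. Lies loosely on the middle plate, up to 7 mm off it lengthwise at the start; its top face is 33 mm above the bench. Origin: centre of its underside, 24 mm above the bench; x along its length to its front end, the tray's x to within 0.07 rad; z up
- eraser: worn eraser, 21 x 47 x 12 mm, loose on the bench beside the tray, to be left alone; origin at the centre of its underside
- cover_box: small white cover-glass box, 27 x 27 x 19 mm, loose on the bench beside the tray, to be left alone; origin at the centre of its underside
- watch_glass: round watch glass, 71 mm across, 13 mm high, loose on the bench beside the tray, to be left alone; origin at the centre of its underside

How it is judged:
By the outcome, as a careful person would: the job done as asked, in the order asked, and still so for the second after the job is handed in, with the robot touching nothing.
It also fails if it takes over 61 s, if anything falls off the work surface, if the arm or the gripper's body presses on something with over 40 N, if the wrist force passes 120 N, or if a joint passes its speed limit or range.

## Robot

A 6-joint arm with a two-finger parallel gripper is mounted at the origin on a cart in front of the work surface, level with it; the furniture and walls round the work are solid. World frame = base frame: x ahead of the robot, y to its left, z up, the work surface at z = 0. Lengths are in m, angles in rad, forces in N, time in s.
With the tool pointing down it reaches from about 0.225 to 0.875 m from the base axis. Payload 3.4 kg.
Tool frame: the origin (TCP) lies on the centre line of the jaws, within the pads' length; the fingertips stand 11 mm ahead of it and the grasp point (between the pads) lies 8 mm behind it; z points along the fingers, y is the line along which they close (so a half turn about z gives the same grasp; the last joint's range is limited). The gripper opens to 85 mm and grips with 20 to 120 N. Pads are 22 mm wide; open, the fingers measure 114 mm over their backs; the gripper's body (76 mm by 85 mm) begins 54 mm behind the grasp point. The pads swing forward as they close: fully open they stand 13 mm farther back than shut.
Start: joints at [1.008, 0.276, 1.505, -0, 1.361, -0.121], TCP at [0.246, 0.52, 0.242] pointing down, gripper open.
Joint ranges: [-2.89, 2.89], [-0.75, 2.08], [0.22, 2.7], [-1.18, 4.32], [0.11, 2.71], [-2.7, 2.7]. Speed limits (rad/s): [2.57, 2.57, 3.14, 3.14, 3.14, 3.14].

## Interface

Orientations are given as a unit quaternion [w, x, y, z].
In Python, from rig import manip, eyes, job gives the robot as it stands.
- The arm moves only by the tool drive_tool, never from a script. Its argument "rows" is a list of rows, each a list of 3 entries, a list of its own where there are three numbers: the turn, a rotation vector about the world's x, y, z in rad, then the shift along the world's x, y, z in cm, then the finger opening in cm, from 0 to 8.54. A call has 1 to 8 rows; each row shifts and turns the commanded pose from where the row before left it; what a row does not reach is not made up. A row lasts 1/8 s, in which the tool goes at most 62.5 mm and 10.7 degrees, less where a joint would pass 70% of its speed; a pose out of reach is approached as far as the arm can. A call is refused whole if a number of a shift passes 6.25 or a number of a turn 0.188, either way. A call with a gripper value outside its range is refused whole. The fingers move at their own pace and stop on an object; "force" is the grip in N (left out, the last holds). Time passes only in rows, so rows that do not move let the fingers close. It gives the time, the measured TCP pose, the force, the opening and the grip force at its end, in the units of the state.
- manip.get_state(): the state, without advancing time (a new reading comes with each control period).
- eyes.get_image(name): name is "side" or "top"; returns the picture (384x512x3 uint8, red, green, blue); there is no depth.
- eyes.get_calibration(name): a dict with "camera_matrix" (3x3 intrinsics, pixels), "view" (4x4, takes a point from world to camera coordinates). Camera axes: x right, y up, looking along -z (the intrinsics and any distortion apply to the point x, -y, -z); pixel columns grow to the right and rows downward; lengths in m; the calibration is good to about 2 mm. A picture is of the moment at which its call begins. get_calibration takes no time and is no camera call.
- job.sign_off(): hands the job in; it is judged then, once.
The state is a dict: "clock": time; "qpos": joint angles; "qd": joint speeds; "effort": joint torques, N m; "position": TCP position; "ee_rot": TCP orientation; "contact_force": force on the tool from outside, world axes, zero at the start; "moment": the same for the moment, N m; "width": finger opening in m; "gripper_force": force on a finger pad.
Only numpy, scipy, OpenCV 4.12 (cv2) and the standard library are available. Lean on these libraries where they do the work, as an engineer would, in place of code of your own. Each camera call takes 0.05 s, during which the arm holds its last target. There are 200 camera calls.

## Working session

There is one attempt and no reset: what is moved stays moved. The work goes in short steps, Python scripts to look and compute and a tool call to move; the robot and the scene stay as the last step left them, time stands still between calls to the robot, and variables do not carry over. Pictures are saved under pics/ and viewed, at most 10 in all, crops included, and the job is handed in when it is done.

Besides the shell and the picture viewer there is one more tool, called after ">>>" by a JSON object that holds its "fn" and its "kwargs", one argument or row to a line. drive_tool: Moves the arm, as the interface text tells. Its arguments: {"type":"object","properties":{"rows":{"type":"array"},"force":{"type":"number"}},"required":["rows"]}

```bash
mkdir -p pics; python3 - <<'E'
from rig import manip, eyes, job
import cv2
s=manip.get_state(); print({k:s[k] for k in('clock','position','ee_rot','width','contact_force')})
for n in('top','side'):
    im=eyes.get_image(n); cv2.imwrite(f'pics/{n}0.png',im[:,:,::-1]); c=eyes.get_calibration(n); print(n,c)
E
```

```text
{'clock': 0.0, 'position': array([0.24556926, 0.51935071, 0.24143187]), 'ee_rot': array([-3.04555479e-04,  2.19086438e-01,  9.75705007e-01, -8.82285822e-04]), 'width': 0.08511129814387514, 'contact_force': array([ 0.41288981,  0.81158817, -0.8941566 ])}
top {'camera_matrix': array([[372.10933295,   0.        , 254.85754418],
       [  0.        , 372.10933295, 195.41333233],
       [  0.        ,   0.        ,   1.        ]]), 'view': array([[-0.00256144, -0.99999516, -0.00176845,  0.12366354],
       [ 0.99714448, -0.00268761,  0.07546967, -0.4985216 ],
       [-0.07547406, -0.00157009,  0.99714653, -0.8518176 ],
       [ 0.        ,  0.        ,  0.        ,  1.        ]])}
side {'camera_matrix': array([[422.03006712,   0.        , 259.24725671],
       [  0.        , 422.03006712, 198.45937526],
       [  0.        ,   0.        ,   1.        ]]), 'view': array([[ 0.88945258, -0.45669153,  0.01752005, -0.40752855],
       [ 0.17682643,  0.37923036,  0.90824927, -0.16782295],
       [-0.42143388, -0.80474665,  0.41806256, -0.56051245],
       [ 0.        ,  0.        ,  0.        ,  1.        ]])}
```

View pics/top0.png

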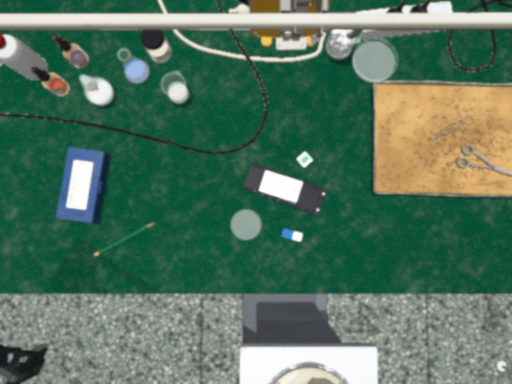

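View pics/side0.png

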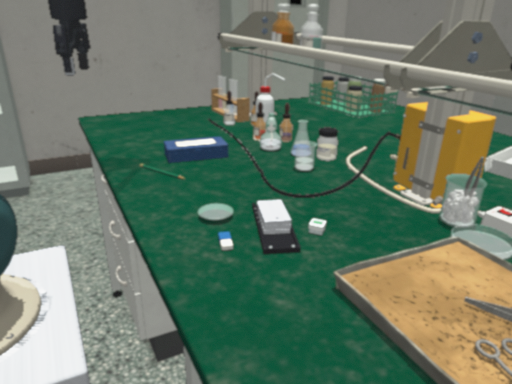

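The top view shows the tray from about (248,175) to (323,203), with the plates around (281,187). The eraser is at (292,235), the box at (305,159) and the watch glass at (246,225). I'll enlarge both views.

```bash
python3 - <<'E'
import cv2
a=cv2.imread('pics/top0.png')[150:225,235:335]; cv2.imwrite('pics/topc.png',cv2.resize(a,None,fx=8,fy=8,interpolation=cv2.INTER_CUBIC))
a=cv2.imread('pics/side0.png')[190:260,235:335]; cv2.imwrite('pics/sidec.png',cv2.resize(a,None,fx=8,fy=8,interpolation=cv2.INTER_CUBIC))
E
```

```text
(no output)
```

View pics/topc.png

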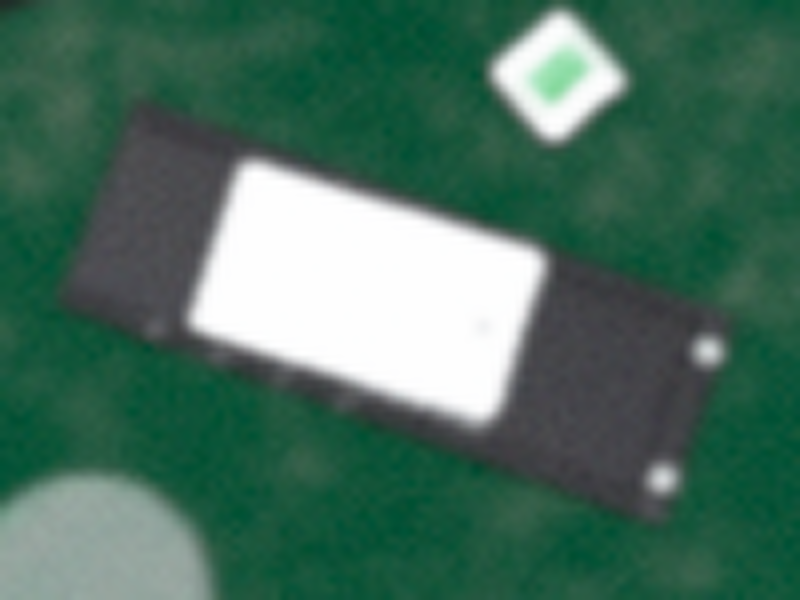

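View pics/sidec.png

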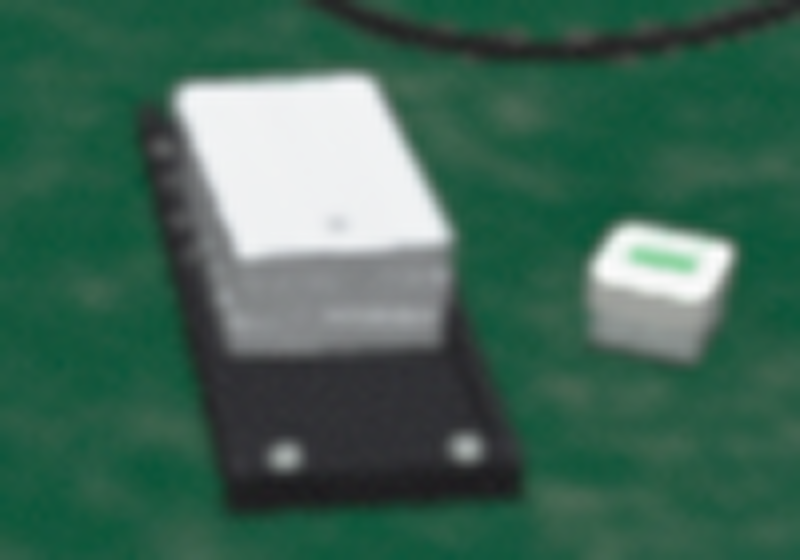

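The top crop shows the tray's outer corners at (140,100), (735,315), (660,525) and (62,300), with the two heel screws at (708,350) and (662,480). The top plate's corners are at (240,155), (550,250), (490,428) and (188,325), and its dot is at (483,325). In the side crop the same plate corners are at (372,75), (455,240), (240,258) and (175,88), and the dot is at (337,223). The screws there are at (467,447) and (285,456). The heel is at the -y end.

```bash
cat > h.py <<'E'
import numpy as np, cv2
from rig import manip, eyes, job
C={n:eyes.get_calibration(n) for n in('top','side')}
O={'top':(235,150),'side':(235,190)}
F=np.diag([1,-1,-1.])
def px(n,c,o=None,s=8): return (np.array(c)+.5)/s-.5+np.array(o or O[n])
def ray(n,p):
    K=C[n]['camera_matrix'];V=C[n]['view'];R=V[:3,:3]
    d=R.T@F@np.linalg.inv(K)@np.array([p[0],p[1],1]); return -R.T@V[:3,3],d
def onz(n,p,z): o,d=ray(n,p); return o+d*(z-o[2])/d[2]
def tri(pt,ps):
    A=np.zeros((3,3));b=np.zeros(3)
    for n,p in(('top',pt),('side',ps)):
        o,d=ray(n,p);d/=np.linalg.norm(d);M=np.eye(3)-np.outer(d,d);A+=M;b+=M@o
    return np.linalg.solve(A,b)
def proj(n,X):
    V=C[n]['view'];q=C[n]['camera_matrix']@F@(V[:3,:3]@np.array(X)+V[:3,3]);return q[:2]/q[2]
E
python3 - <<'E'
from h import *
np.set_printoptions(precision=4,suppress=True)
T=[(140,100),(735,315),(660,525),(62,300)]
t=np.array([onz('top',px('top',c),.011) for c in T]);print('tray',t)
print('sides',[np.linalg.norm(t[i]-t[i-1]) for i in range(4)],t.mean(0))
P=[(240,155),(550,250),(490,428),(188,325)];S=[(372,75),(455,240),(240,258),(175,88)]
p=np.array([onz('top',px('top',c),.033) for c in P]);print('plate',p,[np.linalg.norm(p[i]-p[i-1]) for i in range(4)],p.mean(0))
print('tri',np.array([tri(px('top',a),px('side',b)) for a,b in zip(P,S)]))
print('dot',tri(px('top',(483,325)),px('side',(337,223))))
print('screws',tri(px('top',(708,350)),px('side',(467,447))),tri(px('top',(662,480)),px('side',(285,456))))
d=lambda a,b:np.arctan2(*(a-b)[[1,0]])
print('tray ang',d(t[0],t[1]),d(t[3],t[2]),'w',d(t[0],t[3])+np.pi/2,d(t[1],t[2])+np.pi/2,'plate',d(p[0],p[1]),d(p[3],p[2]),d(p[0],p[3])+np.pi/2,d(p[1],p[2])+np.pi/2)
h=(t[1]+t[2])/2;f=(t[0]+t[3])/2;c=t.mean(0);u=(f-h)/np.linalg.norm(f-h);v=np.array([-u[1],u[0],0])
for n,q in(('plate',p),):print([( (x-c)@u,(x-c)@v) for x in q])
print('u',u,'heelpt',c-.085*u)
# bottom plate rear edge in side view: bottom corners
for cc in[(232,352),(443,340)]:
  x=onz('side',px('side',cc),.006);print('botrear',x,(x-c)@u,(x-c)@v)
for n,cc,z in(('box',(560,78),.019),):
  x=onz('top',px('top',cc),z);print(n,x,(x-c)@u,(x-c)@v)
for n,pp in(('eraser',(292,235.5)),('watch',(246,225))):
  x=onz('top',pp,.012);print(n,x,(x-c)@u,(x-c)@v)
E
```

```text
tray [[ 0.579   0.1288  0.011 ]
 [ 0.5143 -0.0469  0.011 ]
 [ 0.4524 -0.0238  0.011 ]
 [ 0.5193  0.152   0.011 ]]
sides [np.float64(0.06399700571498851), np.float64(0.18719867658767403), np.float64(0.06608503418877539), np.float64(0.18807822106575045)] [0.5163 0.0525 0.011 ]
plate [[0.5592 0.0997 0.033 ]
 [0.5313 0.0104 0.033 ]
 [0.4799 0.0283 0.033 ]
 [0.5098 0.1149 0.033 ]] [np.float64(0.051625786537832105), np.float64(0.09357977163116898), np.float64(0.05440286768869819), np.float64(0.09168617408913184)] [0.52   0.0633 0.033 ]
tri [[0.559  0.0998 0.0332]
 [0.5306 0.0108 0.0342]
 [0.4811 0.0276 0.0324]
 [0.51   0.1149 0.0328]]
dot [0.5095 0.0301 0.0342]
screws [ 0.504  -0.0386  0.0124] [ 0.4661 -0.0246  0.0124]
tray ang 1.2182014315715304 1.2070468810915518 w 1.2000882972927152 1.2137937764516513 plate 1.2681264561677779 1.2381329362311178 1.2718803387482198 1.2361182896954412
[(np.float64(0.05922137282683757), np.float64(-0.023641948201920015)), (np.float64(-0.034214231444784214), np.float64(-0.028834395884721708)), (np.float64(-0.03549297303511808), np.float64(0.02555344129142597)), (np.float64(0.05616334209656449), np.float64(0.027893188197458146))]
u [0.3506 0.9365 0.    ] heelpt [ 0.4865 -0.0271  0.011 ]
botrear [0.4828 0.0306 0.006 ] -0.03225499072212908 0.023646893721059523
botrear [0.5303 0.0144 0.006 ] -0.030808894009784604 -0.02650060884592884
box [0.5838 0.005  0.019 ] -0.02083365814297121 -0.07995172268326795
eraser [0.4051 0.0357 0.012 ] -0.054728531073854995 0.09822713599445479
watch [0.4299 0.1433 0.012 ] 0.054717658365227385 0.1127577603241549
```

>>> {"fn": "drive_tool", "kwargs": {
  "rows": [
    [[0,0,-0.186],[3.1,-5.2,-0.6],4.0],
    [[0,0,-0.186],[3.1,-5.2,-0.6],4.0],
    [[0,0,-0.186],[3.1,-5.2,-0.6],4.0],
    [[0,0,-0.186],[3.1,-5.2,-0.6],4.0],
    [[0,0,-0.186],[3.1,-5.2,-0.6],4.0],
    [[0,0,-0.186],[3.1,-5.2,-0.6],4.0],
    [[0,0,-0.186],[3.1,-5.2,-0.6],4.0],
    [[0,0,-0.185],[3.1,-5.2,-0.6],4.0]
  ],
  "force": 20
}}

```text
clock: 1.1
position: [0.4945, 0.102, 0.194]
ee_rot: [-0.0, 0.824, 0.567, 0.0]
contact_force: [0.6, 0.1, 0.3]
width: 0.04
gripper_force: 0.0
```

>>> {"fn": "drive_tool", "kwargs": {
  "rows": [
    [[0,0,0],[2.5,-4.1,-3],4.0],
    [[0,0,0],[0,0,-5],4.0],
    [[0,0,0],[0,0,-4],4.0],
    [[0,0,0],[0,0,0],4.0],
    [[0,0,0],[0,0,0],4.0],
    [[0,0,0],[0,0,0],4.0]
  ]
}}

```text
clock: 1.85
position: [0.5204, 0.0631, 0.0763]
ee_rot: [0.001, 0.822, 0.57, 0.002]
contact_force: [-1.2, -0.1, -0.3]
width: 0.0398
gripper_force: 0.0
```

>>> {"fn": "drive_tool", "kwargs": {
  "rows": [
    [[0,0,0],[0,0,-2.4],4.0],
    [[0,0,0],[0,0,0],4.0],
    [[0,0,0],[0,0,-0.2],4.0],
    [[0,0,0],[0,0,-0.2],4.0],
    [[0,0,0],[0,0,0],4.0],
    [[0,0,0],[0,0,0],4.0]
  ]
}}

```text
clock: 2.6
position: [0.519, 0.0628, 0.0465]
ee_rot: [0.0, 0.822, 0.57, 0.0]
contact_force: [0.2, -0.5, -0.6]
width: 0.0397
gripper_force: 0.0
```

>>> {"fn": "drive_tool", "kwargs": {
  "rows": [
    [[0,0,0],[0,0,-0.1],4.0],
    [[0,0,0],[0,0,-0.1],4.0],
    [[0,0,0],[0,0,0],4.0]
  ]
}}

```text
clock: 2.98
position: [0.5187, 0.0628, 0.0442]
ee_rot: [-0.0, 0.822, 0.57, -0.0]
contact_force: [0.3, 1.1, -0.2]
width: 0.0399
gripper_force: 0.0
```

>>> {"fn": "drive_tool", "kwargs": {
  "rows": [
    [[0,0,0],[0,0,-0.1],4.0],
    [[0,0,0],[0,0,-0.1],4.0],
    [[0,0,0],[0,0,0],4.0]
  ]
}}

```text
clock: 3.35
position: [0.5189, 0.0628, 0.0426]
ee_rot: [0.0, 0.822, 0.57, 0.0]
contact_force: [-0.0, -0.2, 2.5]
width: 0.0401
gripper_force: 1.3
```

>>> {"fn": "drive_tool", "kwargs": {
  "rows": [
    [[0,0,0],[0,0,2.5],2.0],
    [[0,0,0],[-1.24,-3.5,0.5],2.0],
    [[0,0,0],[-1.24,-3.5,0],2.0],
    [[0,0,0],[0,0,0],2.0],
    [[0,0,0],[0,0,-3.0],2.0],
    [[0,0,0],[0,0,-1.5],2.0],
    [[0,0,0],[0,0,0],2.0]
  ]
}}

```text
clock: 4.22
position: [0.4933, -0.0065, 0.0263]
ee_rot: [-0.001, 0.822, 0.57, -0.001]
contact_force: [-0.4, 0.2, -0.7]
width: 0.0198
gripper_force: 0.0
```

>>> {"fn": "drive_tool", "kwargs": {
  "rows": [
    [[0,0,0],[0.25,0.66,-0.25],2.0],
    [[0,0,0],[0.14,0.375,0],2.0],
    [[0,0,0],[0.14,0.375,0],2.0],
    [[0,0,0],[0.14,0.375,0],2.0],
    [[0,0,0],[0.14,0.375,0],2.0],
    [[0,0,0],[0.14,0.375,0],2.0],
    [[0,0,0],[0,0,0],2.0],
    [[0,0,0],[0,0,0],2.0]
  ]
}}

```text
clock: 5.22
position: [0.5036, 0.0183, 0.0249]
ee_rot: [-0.0, 0.822, 0.57, 0.0]
contact_force: [-0.4, -1.5, 1.1]
width: 0.0202
gripper_force: 1.3
```

```bash
cat >> h.py <<'E'
U=np.array([.350,.937,0]);W=np.array([-.937,.350,0]);CT=np.array([.5165,.0526,0])
def tc():
    s=manip.get_state();p=np.array(s['position']);d=p-CT
    print('t',round(s['clock'],2),'along %.1f lat %.1f z %.1f mm'%(d@U*1e3,d@W*1e3,p[2]*1e3),'w',s['width'],'F along %.1f'%(np.array(s['contact_force'])@U),s['contact_force'])
def two(name):
    a=cv2.resize(eyes.get_image('top')[150:225,245:335,::-1],None,fx=5,fy=5,interpolation=cv2.INTER_CUBIC)
    b=cv2.resize(eyes.get_image('side')[185:260,245:315,::-1],None,fx=5,fy=5,interpolation=cv2.INTER_CUBIC)
    cv2.imwrite(name,np.hstack([a,b]))
E
python3 -c "
from h import *
tc();two('pics/a1.png')"
```

```text
t 5.22 along -36.7 lat 0.0 z 24.9 mm w 0.020164664642643933 F along -1.5 [-0.40477372 -1.48168894  1.10060145]
```

View pics/a1.png

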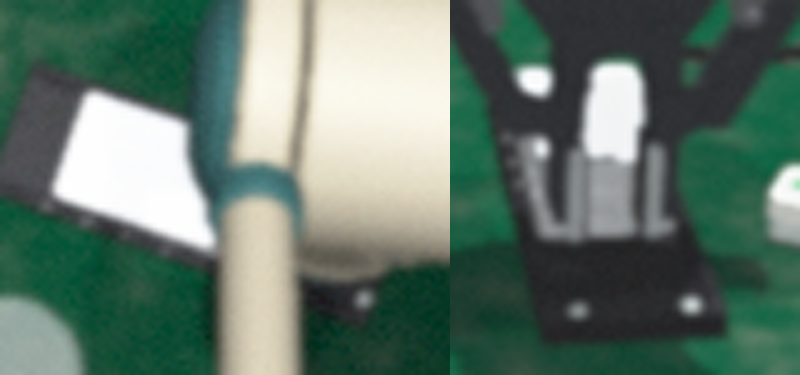

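The fingers are flush against the rear of the stack (side view, fingers at about (575,240) and (655,240)), and the plates look aligned there. Next I push from the front.

>>> {"fn": "drive_tool", "kwargs": {
  "rows": [
    [[0,0,0],[-0.1,-0.3,0],2.0],
    [[0,0,0],[0,0,4.5],2.0],
    [[0,0,0],[2.17,5.8,0],2.0],
    [[0,0,0],[2.17,5.8,0],2.0],
    [[0,0,0],[0,0,0],2.0],
    [[0,0,0],[0,0,-3],2.0],
    [[0,0,0],[0,0,-1.5],2.0],
    [[0,0,0],[0,0,0],2.0]
  ]
}}

```text
clock: 6.32
position: [0.5446, 0.1304, 0.0235]
ee_rot: [-0.001, 0.822, 0.57, -0.002]
contact_force: [0.4, 0.5, 0.9]
width: 0.0201
gripper_force: 0.0
```

```bash
python3 -c "
from h import *
tc()"
```

```text
t 6.33 along 82.7 lat 0.9 z 23.5 mm w 0.020052332878856858 F along 0.6 [0.43470492 0.50104403 0.86554038]
```

>>> {"fn": "drive_tool", "kwargs": {
  "rows": [
    [[0,0,0],[-0.26,-0.7,0],2.0],
    [[0,0,0],[-0.26,-0.7,0],2.0],
    [[0,0,0],[-0.26,-0.7,0],2.0],
    [[0,0,0],[-0.26,-0.7,0],2.0],
    [[0,0,0],[-0.26,-0.7,0],2.0],
    [[0,0,0],[-0.26,-0.7,0],2.0],
    [[0,0,0],[-0.26,-0.7,0],2.0],
    [[0,0,0],[-0.22,-0.6,0],2.0]
  ]
}}

```text
clock: 7.32
position: [0.5264, 0.0762, 0.0255]
ee_rot: [0.0, 0.822, 0.57, 0.001]
contact_force: [1.9, 5.2, 4.3]
width: 0.0201
gripper_force: 3.1
```

>>> {"fn": "drive_tool", "kwargs": {
  "rows": [
    [[0,0,0],[-0.105,-0.28,0],2.0],
    [[0,0,0],[0,0,0],2.0],
    [[0,0,0],[0,0,0],2.0]
  ]
}}

```text
clock: 7.7
position: [0.5252, 0.0731, 0.0253]
ee_rot: [0.001, 0.822, 0.57, 0.001]
contact_force: [1.8, 2.7, 6.0]
width: 0.0198
gripper_force: 3.1
```

```bash
python3 -c "
from h import *
tc()"
```

```text
t 7.7 along 22.3 lat -1.0 z 25.3 mm w 0.019763548819037274 F along 3.2 [1.83697131 2.67931305 5.97968762]
```

```bash
python3 -c "
from h import *
a=cv2.resize(eyes.get_image('side')[175:265,240:320,::-1],None,fx=6.5,fy=6.5,interpolation=cv2.INTER_CUBIC)
cv2.imwrite('pics/a2.png',a)"
```

```text
(no output)
```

View pics/a2.png

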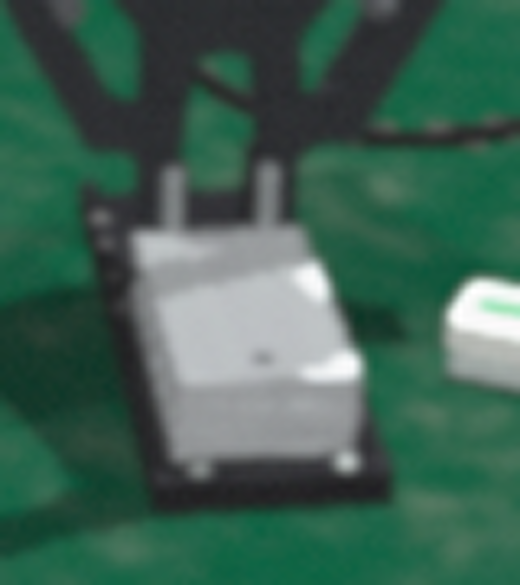

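```bash
python3 -c "
from h import *
for x,z in((5,33),(5,24),(-85,33),(-85,24),(-85,15),(-85,11),(-85,6),(-95,11),(-95,0)):
  print(x,z,[((proj('side',CT+U*x/1e3+W*l/1e3+[0,0,z/1e3])-[240,175]+.5)*6.5-.5).round() for l in(25,-25)] if 1 else 0)
" | tr -s ' '
```

```text
5 33 [array([138., 241.]), array([305., 235.])]
5 24 [array([138., 268.]), array([304., 262.])]
-85 33 [array([179., 392.]), array([364., 384.])]
-85 24 [array([178., 422.]), array([363., 414.])]
-85 15 [array([177., 451.]), array([361., 443.])]
-85 11 [array([177., 464.]), array([360., 455.])]
-85 6 [array([176., 480.]), array([359., 471.])]
-95 11 [array([182., 483.]), array([367., 475.])]
-95 0 [array([181., 519.]), array([365., 510.])]
```

>>> {"fn": "drive_tool", "kwargs": {
  "rows": [
    [[0,0,0],[0,0,0.2],2.0],
    [[0,0,0],[0,0,0.1],2.0],
    [[0,0,0],[0,0,0],2.0]
  ]
}}

```text
clock: 8.12
position: [0.5234, 0.0729, 0.0274]
ee_rot: [-0.0, 0.822, 0.57, -0.001]
contact_force: [0.5, 0.5, -0.2]
width: 0.0201
gripper_force: 0.0
```

>>> {"fn": "drive_tool", "kwargs": {
  "rows": [
    [[0,0,0],[-0.07,-0.19,0],2.0],
    [[0,0,0],[0,0,0],2.0],
    [[0,0,0],[0,0,0],2.0]
  ]
}}

```text
clock: 8.5
position: [0.5237, 0.0713, 0.0278]
ee_rot: [0.0, 0.822, 0.57, -0.0]
contact_force: [0.1, -0.6, 0.5]
width: 0.0202
gripper_force: 0.0
```

```bash
python3 -c "
from h import *
tc()"
```

```text
t 8.5 along 20.0 lat -0.2 z 27.8 mm w 0.020248189863237148 F along -0.5 [ 0.05822223 -0.59075253  0.53312418]
```

>>> {"fn": "drive_tool", "kwargs": {
  "rows": [
    [[0,0,0],[-0.07,-0.19,0],2.0],
    [[0,0,0],[-0.035,-0.095,0],2.0],
    [[0,0,0],[0,0,0],2.0]
  ]
}}

```text
clock: 8.88
position: [0.5228, 0.0685, 0.0278]
ee_rot: [0.0, 0.822, 0.57, 0.0]
contact_force: [0.2, 2.0, 0.0]
width: 0.0201
gripper_force: 0.4
```

>>> {"fn": "drive_tool", "kwargs": {
  "rows": [
    [[0,0,0],[-0.035,-0.095,0],2.0],
    [[0,0,0],[0,0,0],2.0],
    [[0,0,0],[0,0,0],2.0]
  ]
}}

```text
clock: 9.25
position: [0.5225, 0.0676, 0.0278]
ee_rot: [0.0, 0.822, 0.57, 0.0]
contact_force: [0.3, 1.1, -0.0]
width: 0.0201
gripper_force: 0.4
```

```bash
python3 -c "
from h import *
tc();two('pics/a3.png')"
```

```text
t 9.25 along 16.2 lat -0.3 z 27.8 mm w 0.02012925549757774 F along 1.1 [ 0.28037202  1.09508705 -0.03212898]
```

>>> {"fn": "drive_tool", "kwargs": {
  "rows": [
    [[0,0,0],[0.35,0.94,0],2.0],
    [[0,0,0],[0,0,5],2.0],
    [[0,0,0],[0,3.5,5],2.0],
    [[0,0,0],[-1,6,0],2.0],
    [[0,0,0],[-1,6,0],2.0],
    [[0,0,0],[-1,6,0],2.0],
    [[0,0,0],[0,0,0],2.0]
  ]
}}

```text
clock: 10.22
position: [0.4948, 0.2965, 0.1279]
ee_rot: [-0.0, 0.82, 0.572, 0.001]
contact_force: [-0.1, 0.8, -0.2]
width: 0.02
gripper_force: 0.0
```

```bash
python3 -c "
from h import *
tc();two('pics/a3.png')"
```

```text
t 10.22 along 220.9 lat 105.7 z 127.9 mm w 0.01999831986594445 F along 0.7 [-0.14933031  0.8344403  -0.21262711]
```

View pics/a3.png

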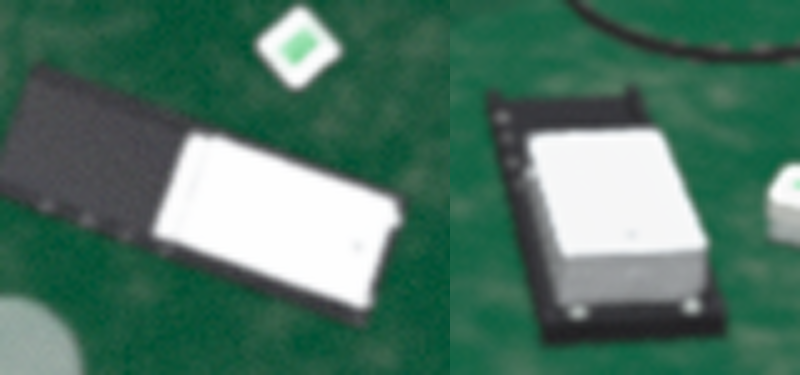

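The top crop shows a second front edge, from about (190,132) to (155,235). A lower plate sticks out in front of the top plate, whose edge runs from about (212,138) to (178,238). I'll use brightness profiles to put numbers on it.

```bash
cat >> h.py <<'E'
def prof(n,z,xs,lats,cap=None):
    im=eyes.get_image(n).astype(np.float32).mean(2)
    for l in lats:
        P=np.array([proj(n,CT+U*x/1e3+W*l/1e3+[0,0,z/1e3]) for x in xs],np.float32)
        v=cv2.remap(im,P[:,:1].copy(),P[:,1:].copy(),cv2.INTER_CUBIC).ravel()
        print(n,'z',z,'l',l,' '.join('%d:%d'%(x,q) for x,q in zip(xs,v)))
E
python3 -c "
from h import *
prof('top',33,range(-14,22,1),(18,8,0,-8,-18));prof('top',33,range(-100,-76,1),(18,0,-18))
prof('side',33,range(-2,16),(18,0,-18));prof('side',33,range(-120,-76,2),(0,10,-10))"
```

```text
top z 33 l 18 -14:254 -13:254 -12:254 -11:254 -10:254 -9:253 -8:254 -7:254 -6:254 -5:254 -4:254 -3:254 -2:254 -1:253 0:253 1:253 2:252 3:250 4:249 5:249 6:250 7:251 8:252 9:253 10:253 11:249 12:245 13:232 14:201 15:168 16:128 17:101 18:86 19:76 20:76 21:75
top z 33 l 8 -14:253 -13:253 -12:253 -11:254 -10:253 -9:253 -8:254 -7:254 -6:254 -5:253 -4:253 -3:254 -2:254 -1:253 0:253 1:252 2:251 3:250 4:249 5:249 6:250 7:251 8:252 9:253 10:252 11:252 12:242 13:223 14:197 15:159 16:128 17:100 18:82 19:77 20:73 21:75
top z 33 l 0 -14:253 -13:254 -12:253 -11:254 -10:254 -9:253 -8:254 -7:254 -6:254 -5:254 -4:254 -3:254 -2:253 -1:253 0:253 1:252 2:250 3:248 4:245 5:244 6:246 7:250 8:252 9:253 10:251 11:251 12:246 13:224 14:196 15:156 16:120 17:97 18:78 19:76 20:75 21:74
top z 33 l -8 -14:254 -13:254 -12:254 -11:254 -10:254 -9:254 -8:254 -7:254 -6:254 -5:254 -4:254 -3:254 -2:254 -1:253 0:253 1:252 2:251 3:250 4:249 5:248 6:249 7:251 8:252 9:253 10:253 11:250 12:248 13:231 14:202 15:167 16:128 17:103 18:83 19:74 20:74 21:72
top z 33 l -18 -14:254 -13:253 -12:253 -11:253 -10:253 -9:254 -8:254 -7:254
[... 1055 characters left out ...]
248 1:245 2:244 3:239 4:229 5:207 6:188 7:169 8:144 9:120 10:100 11:87 12:75 13:64 14:54 15:50
side z 33 l 0 -120:106 -118:127 -116:141 -114:146 -112:149 -110:151 -108:152 -106:154 -104:157 -102:160 -100:160 -98:159 -96:154 -94:152 -92:151 -90:171 -88:203 -86:232 -84:244 -82:248 -80:244 -78:239
side z 33 l 10 -120:100 -118:124 -116:142 -114:148 -112:152 -110:153 -108:154 -106:156 -104:157 -102:157 -100:156 -98:155 -96:153 -94:153 -92:154 -90:165 -88:193 -86:227 -84:241 -82:249 -80:247 -78:246
side z 33 l -10 -120:118 -118:132 -116:143 -114:152 -112:155 -110:156 -108:156 -106:156 -104:156 -102:155 -100:154 -98:154 -96:153 -94:153 -92:156 -90:175 -88:202 -86:227 -84:245 -82:246 -80:246 -78:246
```

The upper two plates are at the stop (front edge at x≈5 mm). The bottom plate's front is at x≈13, about 8 mm short, because the fingertips rode over its edge. I'll push the upper two forward from the rear, then push from the front with the tips lower.

>>> {"fn": "drive_tool", "kwargs": {
  "rows": [
    [[0,0,0],[-0.24,-5.67,0],1.6],
    [[0,0,0],[-0.24,-5.67,0],1.6],
    [[0,0,0],[-0.24,-5.67,0],1.6],
    [[0,0,0],[-0.24,-5.67,0],1.6],
    [[0,0,0],[-0.24,-5.67,0],1.6],
    [[0,0,0],[-0.24,-5.67,0],1.6],
    [[0,0,0],[0,0,-4],1.6],
    [[0,0,0],[0,0,0],1.6]
  ]
}}

```text
clock: 11.52
position: [0.4787, -0.0493, 0.086]
ee_rot: [-0.002, 0.823, 0.568, -0.002]
contact_force: [-0.5, -0.1, -0.8]
width: 0.0161
gripper_force: 0.0
```

```bash
python3 -c "
from h import *
tc()"
```

```text
t 11.53 along -108.8 lat -0.2 z 86.0 mm w 0.01606668577257776 F along -0.3 [-0.5421296  -0.14125531 -0.80480485]
```

>>> {"fn": "drive_tool", "kwargs": {
  "rows": [
    [[0,0,0],[0,0,-4],1.6],
    [[0,0,0],[0,0,-1.7],1.6],
    [[0,0,0],[0,0,0],1.6],
    [[0,0,0],[0.19,0.51,0],1.6],
    [[0,0,0],[0.19,0.51,0],1.6],
    [[0,0,0],[0.19,0.51,0],1.6],
    [[0,0,0],[0.19,0.51,0],1.6],
    [[0,0,0],[0.19,0.51,0],1.6]
  ]
}}

```text
clock: 12.52
position: [0.4913, -0.0226, 0.0311]
ee_rot: [0.0, 0.822, 0.57, 0.0]
contact_force: [-1.6, -3.2, 3.2]
width: 0.0163
gripper_force: 1.9
```

>>> {"fn": "drive_tool", "kwargs": {
  "rows": [
    [[0,0,0],[0,0,0],1.6]
  ]
}}

```text
clock: 12.65
position: [0.4913, -0.0219, 0.0308]
ee_rot: [-0.0, 0.822, 0.57, 0.0]
contact_force: [-0.5, -0.5, -0.4]
width: 0.0165
gripper_force: 0.1
```

```bash
python3 -c "
from h import *
tc()"
```

```text
t 12.65 along -78.6 lat -2.4 z 30.8 mm w 0.01652490575287678 F along -0.7 [-0.51753759 -0.5248401  -0.44208198]
```

>>> {"fn": "drive_tool", "kwargs": {
  "rows": [
    [[0,0,0],[-0.1,-0.3,0],1.6],
    [[0,0,0],[0,0,4.0],1.6],
    [[0,0,0],[2.11,6.0,0],1.6],
    [[0,0,0],[2.11,6.0,0],1.6],
    [[0,0,0],[0,0,0],1.6]
  ]
}}

```text
clock: 13.28
position: [0.5327, 0.0959, 0.0707]
ee_rot: [-0.0, 0.82, 0.572, 0.001]
contact_force: [-0.3, -0.6, -0.0]
width: 0.0159
gripper_force: 0.0
```

```bash
python3 -c "
from h import *
tc()
prof('side',33,range(-2,30),(15,-15))"
```

```text
t 13.28 along 46.3 lat -0.1 z 70.7 mm w 0.015928730573206887 F along -0.6 [-0.29427883 -0.57742381 -0.00954132]
side z 33 l 15 -2:167 -1:164 0:162 1:162 2:162 3:162 4:161 5:161 6:162 7:163 8:165 9:167 10:169 11:172 12:175 13:179 14:183 15:184 16:184 17:183 18:180 19:176 20:167 21:155 22:144 23:131 24:118 25:103 26:91 27:82 28:75 29:68
side z 33 l -15 -2:229 -1:225 0:220 1:214 2:209 3:204 4:198 5:189 6:183 7:179 8:174 9:170 10:166 11:165 12:164 13:163 14:162 15:161 16:160 17:157 18:151 19:145 20:138 21:131 22:121 23:108 24:98 25:90 26:81 27:71 28:63 29:59
```

>>> {"fn": "drive_tool", "kwargs": {
  "rows": [
    [[0,0,0],[0,0,-3],1.6],
    [[0,0,0],[0,0,-1.5],1.6],
    [[0,0,0],[0,0,-0.6],1.6],
    [[0,0,0],[0,0,0],1.6],
    [[0,0,0],[0,0,0],1.6]
  ]
}}

```text
clock: 13.95
position: [0.5321, 0.092, 0.0205]
ee_rot: [0.0, 0.822, 0.57, 0.001]
contact_force: [0.2, -0.6, -0.4]
width: 0.0158
gripper_force: 0.0
```

```bash
python3 -c "
from h import *
tc()"
```

```text
t 13.95 along 42.4 lat -0.8 z 20.5 mm w 0.015774741698152503 F along -0.5 [ 0.17921569 -0.64074618 -0.44072473]
```

>>> {"fn": "drive_tool", "kwargs": {
  "rows": [
    [[0,0,0],[-0.14,-0.375,-0.1],1.6],
    [[0,0,0],[-0.14,-0.375,0],1.6],
    [[0,0,0],[-0.14,-0.375,0],1.6],
    [[0,0,0],[-0.14,-0.375,0],1.6],
    [[0,0,0],[-0.14,-0.375,0],1.6],
    [[0,0,0],[-0.07,-0.19,0],1.6],
    [[0,0,0],[0,0,0],1.6]
  ]
}}

```text
clock: 14.82
position: [0.5241, 0.0715, 0.019]
ee_rot: [0.0, 0.822, 0.57, 0.0]
contact_force: [1.3, 2.1, 2.2]
width: 0.0162
gripper_force: 1.2
```

```bash
python3 -c "
from h import *
tc()"
```

```text
t 14.82 along 20.4 lat -0.5 z 19.0 mm w 0.0162224716478683 F along 2.4 [1.27209139 2.10647635 2.19660427]
```

>>> {"fn": "drive_tool", "kwargs": {
  "rows": [
    [[0,0,0],[-0.07,-0.19,0],1.6],
    [[0,0,0],[-0.035,-0.095,0],1.6],
    [[0,0,0],[0,0,0],1.6]
  ]
}}

```text
clock: 15.2
position: [0.5231, 0.0689, 0.019]
ee_rot: [0.0, 0.822, 0.57, 0.0]
contact_force: [1.9, 2.6, 3.7]
width: 0.0161
gripper_force: 2.0
```

>>> {"fn": "drive_tool", "kwargs": {
  "rows": [
    [[0,0,0],[-0.035,-0.095,0],1.6],
    [[0,0,0],[-0.035,-0.095,0],1.6],
    [[0,0,0],[0,0,0],1.6]
  ]
}}

```text
clock: 15.58
position: [0.5229, 0.0683, 0.019]
ee_rot: [-0.0, 0.822, 0.569, 0.002]
contact_force: [2.6, 9.5, 2.7]
width: 0.016
gripper_force: 4.7
```

```bash
python3 -c "
from h import *
tc()"
```

```text
t 15.57 along 17.0 lat -0.5 z 19.0 mm w 0.01598694490533345 F along 9.8 [2.59341333 9.47346596 2.68727494]
```

>>> {"fn": "drive_tool", "kwargs": {
  "rows": [
    [[0,0,0],[-0.035,-0.095,0],1.6],
    [[0,0,0],[0,0,0],1.6],
    [[0,0,0],[0.42,1.12,0],1.6],
    [[0,0,0],[0,0,5],1.6],
    [[0,0,0],[0,0,1],1.6],
    [[0,0,0],[-1.25,-3.35,0],6.0],
    [[0,0,0],[-1.25,-3.35,0],6.0],
    [[0,0,0],[0,0,0],6.0]
  ]
}}

```text
clock: 16.58
position: [0.4986, 0.0083, 0.0779]
ee_rot: [-0.001, 0.822, 0.569, -0.002]
contact_force: [-0.6, -0.2, -0.4]
width: 0.0602
gripper_force: 0.0
```

```bash
python3 -c "
from h import *
tc();two('pics/a4.png')
prof('side',33,range(-100,-80,1),(10,-10))"
```

```text
t 16.57 along -47.8 lat 1.3 z 77.9 mm w 0.0601649775799723 F along -0.4 [-0.60427267 -0.21094478 -0.40595939]
side z 33 l 10 -100:191 -99:190 -98:189 -97:187 -96:184 -95:183 -94:181 -93:179 -92:178 -91:179 -90:181 -89:184 -88:187 -87:191 -86:197 -85:203 -84:208 -83:212 -82:212 -81:210
side z 33 l -10 -100:182 -99:182 -98:181 -97:181 -96:180 -95:180 -94:179 -93:178 -92:179 -91:180 -90:181 -89:184 -88:188 -87:192 -86:196 -85:201 -84:206 -83:210 -82:213 -81:215
```

View pics/a4.png

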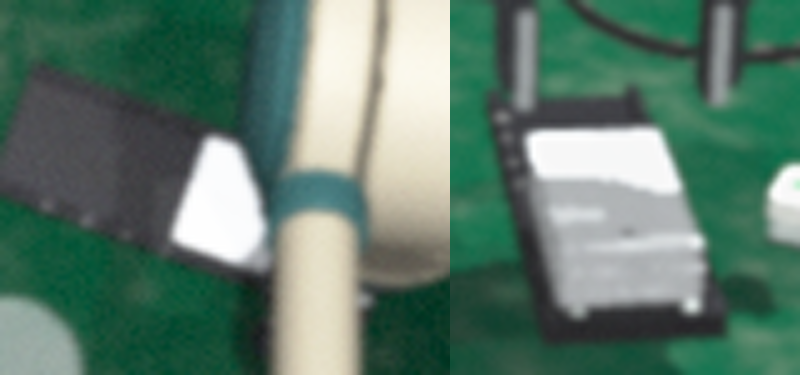

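The stack now shows a single front edge in the top view and its rear face sits at the stop, so it is squared. Next I grip the upper two plates and slide them.

>>> {"fn": "drive_tool", "kwargs": {
  "rows": [
    [[0,0,0],[0.12,0.1,-3],6.0],
    [[0,0,0],[0,0,-2],6.0],
    [[0,0,0],[0,0,0],6.0],
    [[0,0,0],[0,0,0],6.0]
  ]
}}

```text
clock: 17.23
position: [0.5027, 0.0116, 0.0292]
ee_rot: [0.0, 0.821, 0.57, 0.0]
contact_force: [0.6, -0.3, -0.3]
width: 0.06
gripper_force: 0.0
```

```bash
python3 -c "
from h import *
tc()"
```

```text
t 17.23 along -43.3 lat -1.4 z 29.2 mm w 0.059955021031093084 F along -0.1 [ 0.60454777 -0.34264121 -0.27783038]
```

>>> {"fn": "drive_tool", "kwargs": {
  "rows": [
    [[0,0,0],[-0.1,0.04,-0.27],6.0],
    [[0,0,0],[0,0,0],6.0],
    [[0,0,0],[0,0,0],4.6],
    [[0,0,0],[0,0,0],4.6],
    [[0,0,0],[0,0,0],4.6]
  ],
  "force": 20
}}

```text
clock: 17.85
position: [0.5019, 0.0114, 0.0267]
ee_rot: [0.001, 0.822, 0.57, 0.001]
contact_force: [1.0, -0.4, 3.4]
width: 0.0497
gripper_force: 22.8
```

```bash
python3 -c "
from h import *
tc()
s=manip.get_state();print(s['ee_rot'],s['gripper_force'])"
```

```text
t 17.85 along -43.7 lat -0.8 z 26.7 mm w 0.04974382259140019 F along -0.0 [ 1.04784977 -0.43356638  3.38606313]
[6.57469024e-04 8.21728130e-01 5.69878897e-01 7.00349896e-04] 22.793520838022232
```

>>> {"fn": "drive_tool", "kwargs": {
  "rows": [
    [[0,0,0],[0,0,0.05],4.6],
    [[0,0,0],[0.1,0.268,0],4.6],
    [[0,0,0],[0.1,0.268,0],4.6],
    [[0,0,0],[0.1,0.268,0],4.6],
    [[0,0,0],[0.1,0.268,0],4.6],
    [[0,0,0],[0.1,0.268,0],4.6],
    [[0,0,0],[0.1,0.268,0],4.6],
    [[0,0,0],[0.1,0.266,0],4.6]
  ]
}}

```text
clock: 18.85
position: [0.5076, 0.0302, 0.0267]
ee_rot: [-0.0, 0.822, 0.57, -0.001]
contact_force: [-2.4, -4.7, 6.8]
width: 0.0499
gripper_force: 22.9
```

>>> {"fn": "drive_tool", "kwargs": {
  "rows": [
    [[0,0,0],[0,0,0],4.6],
    [[0,0,0],[0,0,0],4.6]
  ]
}}

```text
clock: 19.1
position: [0.5076, 0.0305, 0.0267]
ee_rot: [-0.0, 0.822, 0.57, -0.0]
contact_force: [-0.8, -3.7, 5.6]
width: 0.0493
gripper_force: 22.9
```

```bash
python3 -c "
from h import *
tc()"
```

```text
t 19.1 along -23.8 lat 0.6 z 26.7 mm w 0.049270276913021036 F along -3.8 [-0.80719486 -3.72651495  5.61392418]
```

>>> {"fn": "drive_tool", "kwargs": {
  "rows": [
    [[0,0,0],[0,0,0],5.8],
    [[0,0,0],[0,0,0],5.8],
    [[0,0,0],[0,0,5],5.8],
    [[0,0,0],[-0.5,3.0,4],5.8],
    [[0,0,0],[-1,6,0],5.8],
    [[0,0,0],[-1,6,0],5.8],
    [[0,0,0],[-1,6,0],5.8],
    [[0,0,0],[0,0,0],5.8]
  ]
}}

```text
clock: 20.1
position: [0.4717, 0.2444, 0.1163]
ee_rot: [-0.001, 0.82, 0.572, 0.0]
contact_force: [-0.9, -1.4, -0.2]
width: 0.0578
gripper_force: 0.0
```

```bash
python3 -c "
from h import *
tc()
a=cv2.resize(eyes.get_image('side')[195:258,250:312,::-1],None,fx=6.5,fy=6.5,interpolation=cv2.INTER_CUBIC)
b=cv2.resize(eyes.get_image('top')[165:218,255:323,::-1],None,fx=5.5,fy=5.5,interpolation=cv2.INTER_CUBIC)
b=(255*(b/255.)**3).astype(np.uint8)
H=np.zeros((410,403+374,3),np.uint8);H[:a.shape[0],:403]=a[:410];H[:b.shape[0],403:403+b.shape[1]]=b
cv2.imwrite('pics/a5.png',H)
prof('top',33,range(-100,-48,1),(10,-10))
prof('top',33,range(-2,40,1),(10,-10))
prof('side',33,range(-100,-50,2),(10,-10))
prof('side',33,range(12,38,1),(10,-10))"
```

```text
t 20.1 along 164.0 lat 109.1 z 116.3 mm w 0.0578067576041681 F along -1.6 [-0.85405996 -1.37200694 -0.15384701]
top z 33 l 10 -100:49 -99:51 -98:53 -97:51 -96:50 -95:51 -94:53 -93:55 -92:56 -91:58 -90:58 -89:62 -88:66 -87:72 -86:91 -85:113 -84:149 -83:186 -82:215 -81:241 -80:248 -79:252 -78:254 -77:253 -76:252 -75:252 -74:251 -73:250 -72:250 -71:251 -70:252 -69:252 -68:252 -67:252 -66:252 -65:252 -64:252 -63:252 -62:253 -61:253 -60:253 -59:254 -58:254 -57:253 -56:253 -55:254 -54:254 -53:254 -52:254 -51:253 -50:253 -49:254
top z 33 l -10 -100:60 -99:62 -98:63 -97:63 -96:62 -95:58 -94:55 -93:56 -92:61 -91:64 -90:65 -89:67 -88:69 -87:77 -86:95 -85:114 -84:148 -83:183 -82:215 -81:239 -80:246 -79:252 -78:254 -77:252 -76:251 -75:250 -74:247 -73:245 -72:245 -71:246 -70:248 -69:250 -68:250 -67:251 -66:251 -65:251 -64:251 -63:252 -62:253 -61:253 -60:253 -59:253 -58:253 -57:254 -56:254 -55:254 -54:254 -53:254 -52:254 -51:254 -50:254 -49:254
top z 33 l 10 -2:253 -1:254 0:254 1:254 2:254 3:254 4:254 5:254 6:254 7:254 8:254 9:254 10:253 11:254 12:253 13:253 14:254 15:254 16:253 17:254 18:254 19:2
[... 535 characters left out ...]
:154 -74:152 -72:155 -70:160 -68:182 -66:211 -64:235 -62:243 -60:248 -58:246 -56:246 -54:246 -52:246
side z 33 l -10 -100:248 -98:244 -96:235 -94:207 -92:178 -90:159 -88:155 -86:154 -84:155 -82:156 -80:155 -78:155 -76:153 -74:153 -72:153 -70:167 -68:193 -66:225 -64:239 -62:248 -60:246 -58:246 -56:246 -54:246 -52:245
side z 33 l 10 12:246 13:246 14:246 15:246 16:247 17:247 18:248 19:248 20:247 21:248 22:249 23:248 24:240 25:227 26:213 27:197 28:178 29:154 30:131 31:113 32:98 33:84 34:72 35:66 36:66 37:68
side z 33 l -10 12:246 13:246 14:246 15:246 16:247 17:247 18:247 19:248 20:251 21:253 22:252 23:245 24:238 25:230 26:219 27:201 28:176 29:153 30:131 31:110 32:90 33:77 34:71 35:70 36:71 37:71
```

View pics/a5.png

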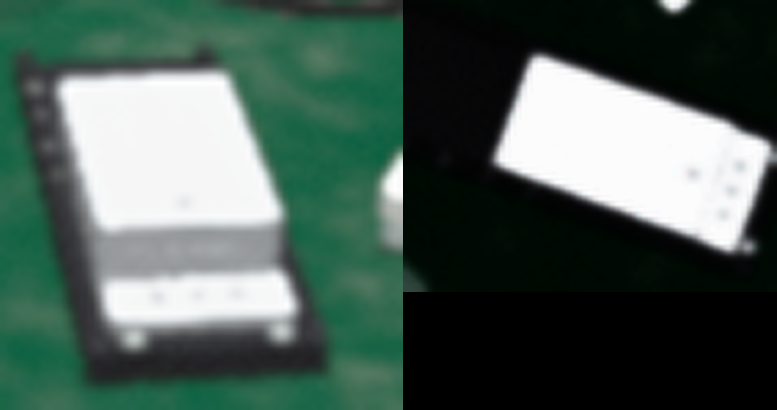

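The three dots now show on the bottom plate, with the strip running straight across (side crop at about (200,295)). I'll check the strip numerically while moving to the top plate.

```bash
python3 -c "
from h import *
prof('side',15,range(-94,-76,1),(10,-10))
prof('top',15,range(-96,-82,1),(10,-10))
prof('side',24,range(-80,-60,1),(10,-10))
prof('side',11,range(-100,-80,1),(0,))"
```

```text
side z 15 l 10 -94:79 -93:95 -92:107 -91:120 -90:139 -89:161 -88:181 -87:198 -86:218 -85:231 -84:238 -83:245 -82:249 -81:248 -80:246 -79:244 -78:242 -77:239
side z 15 l -10 -94:82 -93:91 -92:103 -91:119 -90:129 -89:141 -88:161 -87:183 -86:199 -85:216 -84:232 -83:239 -82:242 -81:247 -80:248 -79:246 -78:244 -77:240
top z 15 l 10 -96:50 -95:54 -94:57 -93:57 -92:60 -91:64 -90:72 -89:86 -88:102 -87:133 -86:166 -85:198 -84:229 -83:241
top z 15 l -10 -96:59 -95:60 -94:60 -93:61 -92:62 -91:62 -90:70 -89:80 -88:98 -87:133 -86:166 -85:202 -84:228 -83:242
side z 24 l 10 -80:224 -79:213 -78:199 -77:184 -76:173 -75:165 -74:157 -73:153 -72:154 -71:155 -70:155 -69:155 -68:155 -67:154 -66:154 -65:154 -64:155 -63:154 -62:154 -61:154
side z 24 l -10 -80:225 -79:211 -78:196 -77:181 -76:166 -75:157 -74:155 -73:155 -72:154 -71:154 -70:155 -69:157 -68:158 -67:159 -66:160 -65:161 -64:161 -63:161 -62:160 -61:159
side z 11 l 0 -100:36 -99:37 -98:39 -97:42 -96:46 -95:49 -94:52 -93:53 -92:54 -91:57 -90:62 -89:66 -88:74 -87:86 -86:98 -85:109 -84:126 -83:144 -82:156 -81:174
```

>>> {"fn": "drive_tool", "kwargs": {
  "rows": [
    [[0,0,0],[0.8,-5.7,0],5.8],
    [[0,0,0],[0.8,-5.7,0],5.8],
    [[0,0,0],[0.8,-5.7,0],5.8],
    [[0,0,0],[0.85,-4.0,0],5.8],
    [[0,0,0],[0,0,-3],5.8],
    [[0,0,0],[0,0,-3],5.8],
    [[0,0,0],[0,0,0],5.8]
  ]
}}

```text
clock: 21.48
position: [0.5037, 0.0288, 0.055]
ee_rot: [-0.002, 0.822, 0.569, -0.002]
contact_force: [-1.3, 0.1, -0.2]
width: 0.058
gripper_force: 0.0
```

```bash
python3 -c "
from h import *
tc()"
```

```text
t 21.48 along -26.8 lat 3.7 z 55.0 mm w 0.05798215152793728 F along -0.3 [-1.27334578  0.10424013 -0.21154389]
```

>>> {"fn": "drive_tool", "kwargs": {
  "rows": [
    [[0,0,0],[0.25,0.1,-1.3],5.8],
    [[0,0,0],[0,0,0],5.8],
    [[0,0,0],[0,0,0],5.8]
  ]
}}

```text
clock: 21.85
position: [0.5086, 0.0304, 0.0442]
ee_rot: [0.0, 0.822, 0.57, 0.0]
contact_force: [0.6, 0.1, -0.1]
width: 0.0579
gripper_force: 0.0
```

```bash
python3 -c "
from h import *
tc()"
```

```text
t 21.85 along -23.6 lat -0.4 z 44.2 mm w 0.05793415200253037 F along 0.3 [ 0.58776229  0.14495216 -0.08417343]
```

>>> {"fn": "drive_tool", "kwargs": {
  "rows": [
    [[0,0,0],[-0.07,0.02,-0.82],5.8],
    [[0,0,0],[0,0,0],5.8],
    [[0,0,0],[0,0,0],5.8],
    [[0,0,0],[0,0,0],4.6],
    [[0,0,0],[0,0,0],4.6],
    [[0,0,0],[0,0,0],4.6]
  ],
  "force": 20
}}

```text
clock: 22.6
position: [0.5076, 0.0304, 0.0357]
ee_rot: [0.0, 0.822, 0.57, 0.0]
contact_force: [0.5, -0.5, 1.9]
width: 0.0494
gripper_force: 21.1
```

```bash
python3 -c "
from h import *
tc()"
```

```text
t 22.6 along -23.9 lat 0.6 z 35.7 mm w 0.04940778423294823 F along -0.3 [ 0.53688512 -0.49179768  1.87673023]
```

>>> {"fn": "drive_tool", "kwargs": {
  "rows": [
    [[0,0,0],[0,0,0.05],4.6],
    [[0,0,0],[0.1,0.268,0],4.6],
    [[0,0,0],[0.1,0.268,0],4.6],
    [[0,0,0],[0.1,0.268,0],4.6],
    [[0,0,0],[0.1,0.268,0],4.6],
    [[0,0,0],[0.1,0.268,0],4.6],
    [[0,0,0],[0.1,0.268,0],4.6],
    [[0,0,0],[0.1,0.266,0],4.6]
  ]
}}

```text
clock: 23.6
position: [0.5145, 0.0494, 0.0359]
ee_rot: [0.0, 0.822, 0.57, 0.0]
contact_force: [0.4, -0.3, -1.2]
width: 0.0494
gripper_force: 20.9
```

>>> {"fn": "drive_tool", "kwargs": {
  "rows": [
    [[0,0,0],[0,0,0],4.6],
    [[0,0,0],[0,0,0],4.6]
  ]
}}

```text
clock: 23.85
position: [0.5143, 0.0492, 0.0359]
ee_rot: [0.0, 0.822, 0.57, -0.0]
contact_force: [0.3, 0.2, -1.4]
width: 0.0494
gripper_force: 20.9
```

```bash
python3 -c "
from h import *
tc()"
```

```text
t 23.85 along -4.0 lat 0.8 z 35.9 mm w 0.04938224297640705 F along 0.3 [ 0.3058325   0.16024088 -1.3789314 ]
```

>>> {"fn": "drive_tool", "kwargs": {
  "rows": [
    [[0,0,0],[0,0,0],5.8],
    [[0,0,0],[0,0,0],5.8],
    [[0,0,0],[0,0,5],5.8],
    [[0,0,0],[-0.5,3.0,4],5.8],
    [[0,0,0],[-1,6,0],5.8],
    [[0,0,0],[-1,6,0],5.8],
    [[0,0,0],[-1,6,0],5.8],
    [[0,0,0],[0,0,0],5.8]
  ]
}}

```text
clock: 24.85
position: [0.4785, 0.263, 0.1261]
ee_rot: [-0.0, 0.82, 0.572, 0.001]
contact_force: [0.7, -0.7, 0.1]
width: 0.0579
gripper_force: 0.0
```

```bash
python3 -c "
from h import *
a=cv2.resize(eyes.get_image('side')[195:258,250:312,::-1],None,fx=6.5,fy=6.5,interpolation=cv2.INTER_CUBIC)
b=cv2.resize(eyes.get_image('top')[150:245,230:325,::-1],None,fx=4,fy=4,interpolation=cv2.INTER_CUBIC)
b=(255*(b/255.)**3).astype(np.uint8)
H=np.zeros((410,403+380,3),np.uint8);H[:a.shape[0],:403]=a[:410];H[:b.shape[0],403:403+b.shape[1]]=b
cv2.imwrite('pics/a6.png',H)
prof('top',15,range(-96,-82,1),(10,-10))
prof('side',33,range(-60,-30,1),(10,-10))
prof('side',24,range(-80,-60,1),(10,-10))
prof('top',33,range(40,52),(10,-10))"
```

```text
top z 15 l 10 -96:53 -95:54 -94:55 -93:55 -92:59 -91:61 -90:68 -89:82 -88:99 -87:133 -86:166 -85:199 -84:230 -83:242
top z 15 l -10 -96:54 -95:52 -94:56 -93:60 -92:63 -91:63 -90:73 -89:84 -88:102 -87:137 -86:168 -85:204 -84:229 -83:242
side z 33 l 10 -60:228 -59:219 -58:209 -57:193 -56:181 -55:170 -54:160 -53:152 -52:149 -51:151 -50:159 -49:173 -48:186 -47:201 -46:219 -45:230 -44:237 -43:242 -42:248 -41:249 -40:248 -39:247 -38:246 -37:246 -36:246 -35:246 -34:246 -33:246 -32:246 -31:246
side z 33 l -10 -60:224 -59:210 -58:193 -57:179 -56:165 -55:155 -54:149 -53:149 -52:153 -51:158 -50:164 -49:175 -48:189 -47:203 -46:217 -45:227 -44:237 -43:244 -42:246 -41:245 -40:246 -39:247 -38:246 -37:246 -36:246 -35:246 -34:245 -33:245 -32:245 -31:245
side z 24 l 10 -80:238 -79:232 -78:220 -77:203 -76:188 -75:173 -74:160 -73:152 -72:151 -71:155 -70:164 -69:176 -68:191 -67:208 -66:222 -65:231 -64:238 -63:245 -62:248 -61:247
side z 24 l -10 -80:226 -79:211 -78:196 -77:182 -76:166 -75:156 -74:152 -73:152 -72:152 -71:152 -70:154 -69:162 -68:176 -67:190 -66:205 -65:222 -64:232 -63:239 -62:243 -61:248
top z 33 l 10 40:253 41:253 42:253 43:249 44:235 45:216 46:181 47:148 48:116 49:90 50:81 51:75
top z 33 l -10 40:253 41:252 42:253 43:248 44:236 45:217 46:181 47:146 48:113 49:89 50:81 51:74
```

View pics/a6.png

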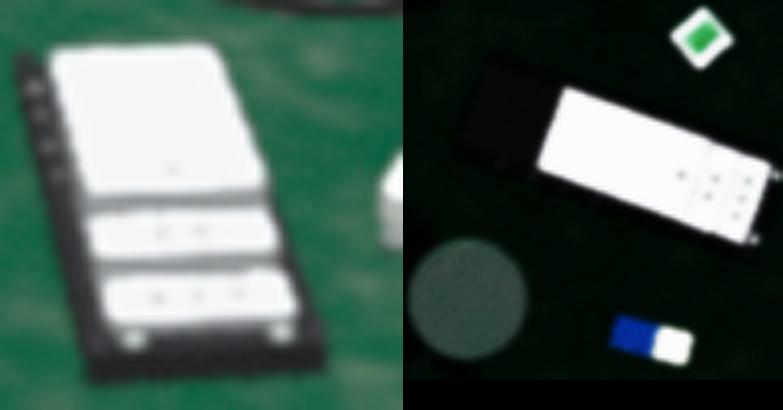

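All three strips show their dots (three, two and one), and the box, eraser and watch glass look undisturbed. One last check that the middle plate's edge is straight.

```bash
python3 -c "
from h import *
prof('top',24,range(-72,-60),(20,13,-13,-20))
prof('top',33,range(-53,-40),(20,13,-13,-20))
prof('side',24,range(-74,-62),(20,0,-20))
prof('side',15,range(-93,-83),(20,0,-20))"
```

```text
top z 24 l 20 -72:254 -71:254 -70:254 -69:253 -68:253 -67:253 -66:253 -65:253 -64:253 -63:252 -62:253 -61:253
top z 24 l 13 -72:247 -71:249 -70:251 -69:253 -68:253 -67:253 -66:253 -65:253 -64:253 -63:253 -62:253 -61:253
top z 24 l -13 -72:251 -71:252 -70:253 -69:253 -68:253 -67:252 -66:252 -65:252 -64:253 -63:253 -62:253 -61:253
top z 24 l -20 -72:254 -71:253 -70:252 -69:251 -68:252 -67:252 -66:252 -65:252 -64:251 -63:250 -62:251 -61:253
top z 33 l 20 -53:254 -52:254 -51:253 -50:253 -49:253 -48:253 -47:252 -46:252 -45:252 -44:252 -43:253 -42:253 -41:253
top z 33 l 13 -53:252 -52:252 -51:253 -50:253 -49:253 -48:253 -47:252 -46:252 -45:252 -44:252 -43:252 -42:252 -41:253
top z 33 l -13 -53:254 -52:254 -51:254 -50:254 -49:253 -48:253 -47:253 -46:252 -45:252 -44:253 -43:253 -42:253 -41:253
top z 33 l -20 -53:251 -52:247 -51:247 -50:247 -49:248 -48:247 -47:245 -46:243 -45:242 -44:245 -43:249 -42:251 -41:253
side z 24 l 20 -74:162 -73:153 -72:148 -71:149 -70:156 -69:169 -68:184 -67:201 -66:219 -65:231 -64:238 -63:243
side z 24 l 0 -74:151 -73:148 -72:150 -71:153 -70:157 -69:164 -68:177 -67:191 -66:205 -65:219 -64:233 -63:241
side z 24 l -20 -74:147 -73:139 -72:135 -71:137 -70:145 -69:156 -68:170 -67:186 -66:203 -65:220 -64:231 -63:240
side z 15 l 20 -93:194 -92:190 -91:182 -90:174 -89:173 -88:180 -87:193 -86:207 -85:223 -84:233
side z 15 l 0 -93:88 -92:99 -91:112 -90:131 -89:144 -88:161 -87:182 -86:202 -85:216 -84:231
side z 15 l -20 -93:191 -92:189 -91:183 -90:175 -89:176 -88:183 -87:195 -86:208 -85:223 -84:233
```

```bash
python3 -c "
from rig import job
print(job.sign_off())"
```

```text
the job is handed in; nothing more can be done
None
```

The stack was squared against the heel stop, then fanned forward in steps of about 20 mm each; the camera check puts the plates straight to about 0.02 rad, the side items look undisturbed, and I signed the job off at about 25 s.

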